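# Put the washed cream filler back together

### The job

Put the washed cream filler back together for the morning: slide the nozzle's sleeve fully home onto the outlet stub until the spring button pops up through its hole, set the lid on the hopper without dropping it and press it down until both spring clips snap over its edge, and swing the dosing lever back upright against its shut stop. Leave the loaf, the bowl and the dough scraper where they are, and let go of everything at the end.

Things in the scene. Friction and masses are not known exactly. Their poses are not given: they have to be found in the camera images.
- filler: Stainless bench cream filler, fixed: base plate 240 x 180 mm, level pump cylinder 64 mm thick (axis 88 mm above the bench), over it a round open hopper 150 mm across, rim 230 mm above the bench. Origin on the bench below the hopper's centre; the outlet points along -x, the lever is on the +y side, z up
- shoulder (a point): centre of the flat front of the outlet's 36 mm collar, on the stub's axis, 88 mm above the bench, 125 mm along -x from the filler's origin; axes as the filler's. From it the round stub, 23.6 mm thick and 48 mm long, points along -x, tapered over its last 8 mm to 14 mm. The nozzle's mouth butts against this shoulder when home
- button (a joint): spring button on top of the stub, 8 mm wide, 10 mm long, 5 mm proud, 26 mm out from the shoulder. Sloped towards the stub's free end, so the sleeve pushes it down by itself (about 10 N of push along the stub), square towards the shoulder. Value: m pressed down, 0 = fully out, 0.005 = level with the stub
- rim (a point): centre of the hopper's open mouth (139 mm inside), in the plane of its rim, 230 mm above the bench; axes as the filler's
- clip_front (a joint): sprung clip at the hopper's outlet side (x = -86 mm), 24 mm wide. Its lip, 5.5 mm above the rim, reaches in to 76 mm from the hopper's axis; its top splays outward to 22 mm above the rim, so a lid pressed straight down (about 10 N for both clips) spreads it and it snaps over the lid's edge. Value in rad: 0 = upright, positive = bent outward
- clip_rear (a joint): the same clip at the hopper's opposite side (x = +86 mm)
- lever (a joint): dosing lever on the filler's +y side, turning about an axis along y at x = 20 mm, 88 mm above the bench. Value in rad: 0 = upright, shut, at its stop; positive = leaning towards -x (open), up to 0.85. It stays where it is left; 1 to 2 N at its ball moves it
- lever_ball (a point): centre of the black ball, 32 mm across, at the lever's upper end: 118 mm from the lever's axis, so 206 mm above the bench when upright, and 112 mm to the +y side of the hopper's centre
- nozzle: loose stainless nozzle, 160 mm long, 220 g, lying level, axis 16 mm above the bench: eight-sided sleeve 32 mm across flats, 75 mm long, then a cone and an 11 mm tube. Origin on the axis in the sleeve; +x to its open mouth 52 mm away, -x to the tip 108 mm away; z up as it lies, through the flat with the oblong hole (13 mm long, 25 mm from the origin towards the mouth)
- mouth (a point): centre of the sleeve's open mouth, on its axis, axes as the nozzle's. Bore 26 mm across flats, 66 mm deep. With the mouth home on the shoulder and the flat with the hole up, the hole lies over the button
- lid: loose stainless lid, 162 mm across, 250 g, right way up. Origin: centre of its underside, z up. Plug 134 mm across, 10 mm deep, bevelled below; above it the flange, 4 mm thick, rests on the rim, so the origin is 10 mm below the rim when seated. Upper face at 17 mm; round black knob in the middle, 32 mm across from 26 to 44 mm above the origin, top at 46 mm
- loaf: square brown loaf, 110 x 190 x 106 mm, to be left alone. Origin: centre of its underside
- bowl: stainless bowl, 180 mm across, 75 mm high, to be left alone. Origin: centre of its underside
- scraper: dough scraper lying flat: steel blade 110 x 150 mm, black bar handle; to be left alone. Origin: centre of its underside
Mind the look-alikes: they are no part of the job. Of the things that look like the nozzle, the largest one is meant. What is shaped like the lid but green or purple is not meant.

How it is judged (in metres and radians):
At the end, for the whole second after the job is handed in: Nozzle mouth within 5 mm of the shoulder, in line (0.1 rad), the button standing out through the hole (pressed under 1.5 mm); lid level (0.04 rad), centred (6 mm), flange within 3 mm of the rim, under the clips; lever within 0.08 rad of upright; all at rest (distance between mouth and shoulder below 0.005 m and angle between the x axis of nozzle and the x axis of filler, either way round below 0.1 rad and value of joint button below 0.0015 m and horizontal distance between lid and rim below 0.006 m and z of lid in the frame of rim below -0.007 m and angle between lid's own z axis and vertical below 0.04 rad and value of joint lever below 0.08 rad and linear speed of each of nozzle, lid below 0.02 m/s); the robot touches nothing.
It fails at once if the loaf is shifted by more than 20 mm (distance of loaf from where it was at the start of the episode above 0.02 m).
It fails at once if the bowl is shifted by more than 20 mm (distance of bowl from where it was at the start of the episode above 0.02 m).
It fails at once if the dough scraper is shifted by more than 20 mm (distance of scraper from where it was at the start of the episode above 0.02 m).
It fails at once if the lid is dropped or slammed onto the hopper (faster than 0.4 m/s as it comes down to the rim) (linear speed of lid above 0.4 m/s and horizontal distance between lid and rim below 0.03 m and z of lid in the frame of rim between 0 and 0.02 m).
It also fails if it takes over 67 s, if anything falls off the work surface, if the arm or the gripper's body presses on something with over 40 N, if the wrist force passes 120 N, or if a joint passes its speed limit or range.

### The arm

A 6-joint arm with a two-finger parallel gripper is mounted at the origin on the work surface. World frame = base frame: x ahead of the robot, y to its left, z up, the work surface at z = 0. Lengths are in mm, angles in rad, forces in N, time in s.
With the tool pointing down it reaches from about 225 to 875 mm from the base axis. Payload 3.4 kg.
Tool frame: the origin (TCP) lies at the very end of the fingers, on their centre line; the grasp point (between the pads) lies 19 mm behind it; z points along the fingers, y is the direction in which the jaws open and shut (so a half turn about z gives the same grasp; the last joint's range is limited). The gripper opens to 85 mm and grips with 20 to 120 N. Pads are 22 mm wide; open, the fingers measure 114 mm over their backs; the gripper's body (76 mm by 85 mm) begins 54 mm behind the grasp point. The pads swing forward as they close: fully open they stand 13 mm farther back than shut.
Start: joints at [1.019, 0.276, 1.505, -0, 1.361, -0.121], TCP at [240.139, 522.49, 231.328] pointing down, gripper open.
Joint ranges: [-2.89, 2.89], [-0.75, 2.08], [0.22, 2.7], [-1.18, 4.32], [0.11, 2.71], [-2.7, 2.7]. Speed limits (rad/s): [2.57, 2.57, 3.14, 3.14, 3.14, 3.14].

### API

Orientations are given as a rotation vector (axis times angle).
In Python, from rig import status, cams, sign_off gives the robot as it stands.
- The arm moves only by the tool drive_tool, never from a script. Its argument "series" is a list of rows, each a list of 3 entries, a list of its own where there are three numbers: the shift along the tool's x, y, z in cm, then the turn about the tool's z in rad, then the closure, from -1 (fully open) to 1 (shut). In form: [[[x, y, z], roll, claw], ...]. A call has 1 to 8 rows; each row is the pose to reach, as a shift and turn from the pose measured when the call began, along the tool's axes at that moment; what a row does not reach only later rows make up. A row lasts 1/12 s, in which the tool goes at most 41.7 mm and 7.16 degrees, less where a joint would pass 70% of its speed; a pose out of reach is approached as far as the arm can. A call with a gripper value outside its range is refused whole. The fingers move at their own pace and stop on an object; "squeeze" is the grip in N (left out, the last holds). Time passes only in rows, so rows that repeat a pose let the fingers close. It gives the time, the measured TCP pose, the force and the opening at its end, in the units of the state.
- status.state(): the state, without advancing time (a new reading comes with each control period).
- cams.read_camera(name): name is "scene" or "top" or "wrist"; returns a dict with "color" (480x640x3 uint8, blue, green, red), "intrinsics" (3x3 intrinsics, pixels), "extrinsics" (4x4, takes a point from camera to world coordinates). Camera axes: x right, y down, z forward; pixel columns grow to the right and rows downward; lengths in mm; the calibration is good to about 2 mm. A picture is of the moment at which its call begins. There is no depth.
- sign_off(): hands the job in, once; it reports no verdict.
The state is a dict: "time_s": time; "q": joint angles; "dq": joint speeds; "effort": joint torques, N m; "position": TCP position; "tool_rot": TCP orientation; "force": force on the tool from outside, world axes, zero at the start; "torque": the same for the moment, N m; "finger_gap": finger opening in mm.
Only numpy, scipy, OpenCV 4.12 (cv2) and the standard library are available. Lean on these libraries where they do the work, as an engineer would, in place of code of your own. Each camera call takes 0.05 s, during which the arm holds its last target.

## Working session

There is one attempt and no reset: what is moved stays moved. The work goes in short steps, Python scripts to look and compute and a tool call to move; the robot and the scene stay as the last step left them, time stands still between calls to the robot, and variables do not carry over. Pictures are saved under pics/ and viewed, and the job is handed in when it is done.

Besides the shell and the picture viewer there is one more tool, called after "Request:" as name(argument=value, ...) on one line, values as JSON. drive_tool: Moves the arm, as the interface text tells. Its arguments: {"type":"object","properties":{"series":{"type":"array","items":{"type":"array"}},"squeeze":{"type":"number"}},"required":["series"]}

```bash
ls; mkdir -p pics; python3 - <<'E'
from rig import status,cams
import cv2,numpy as np
s=status.state();print(s)
for n in("scene","top","wrist"):
    c=cams.read_camera(n);cv2.imwrite(f"pics/{n}0.png",c["color"]);np.savez(f"pics/{n}0.npz",**c)
    print(n,c["intrinsics"],c["extrinsics"].round(3))
E
```

```text
pics
{'time_s': 0.0, 'q': array([ 1.01900488e+00,  2.76593780e-01,  1.50612445e+00,  1.87655477e-05,
        1.36070712e+00, -1.21002593e-01]), 'dq': array([-3.12922648e-04,  2.46082579e-03, -3.60870848e-04,  6.15988970e-05,
        1.17656458e-03,  4.20334199e-04]), 'effort': array([-2.88555611e-04, -4.16777301e+01, -2.45802909e+01, -5.21997044e-04,
        1.10232050e-02,  2.10115125e-07]), 'position': array([239.83519942, 522.01460863, 230.44387021]), 'tool_rot': array([-6.71334035e-01, -3.06838691e+00,  2.70737767e-03]), 'force': array([-0.10850287, -0.42442693,  0.67285821]), 'torque': array([-0.00320327, -0.01997289,  0.00781192]), 'finger_gap': 85.2889812360862}
scene [[528.34838987   0.         313.13034862]
 [  0.         528.34838987 244.21144276]
 [  0.           0.           1.        ]] [[ 7.910000e-01  3.890000e-01 -4.730000e-01  1.144083e+03]
 [ 6.120000e-01 -4.730000e-01  6.340000e-01 -8.800430e+02]
 [ 2.300000e-02 -7.910000e-01 -6.120000e-01  9.761810e+02]
 [ 0.000000e+00  0.000000e+00  0.000000e+00  1.000000e+00]]
top [[473.57185427   0.         315.15407789]
 [  0.         473.57185427 236.07980397]
 [  0.           0.           1.        ]] [[ 3.000000e-03 -9.820000e-01  1.900000e-01  3.113310e+02]
 [-1.000000e+00 -5.000000e-03 -1.300000e-02 -4.537800e+01]
 [ 1.400000e-02 -1.900000e-01 -9.820000e-01  1.190252e+03]
 [ 0.000000e+00  0.000000e+00  0.000000e+00  1.000000e+00]]
wrist [[373.34368696   0.         317.5291327 ]
 [  0.         373.34368696 241.26189159]
 [  0.           0.           1.        ]] [[ 4.18000e-01  8.66000e-01  2.74000e-01  1.69437e+02]
 [ 9.08000e-01 -3.98000e-01 -1.27000e-01  5.53903e+02]
 [-1.00000e-03  3.02000e-01 -9.53000e-01  3.73157e+02]
 [ 0.00000e+00  0.00000e+00  0.00000e+00  1.00000e+00]]
```

View pics/scene0.png

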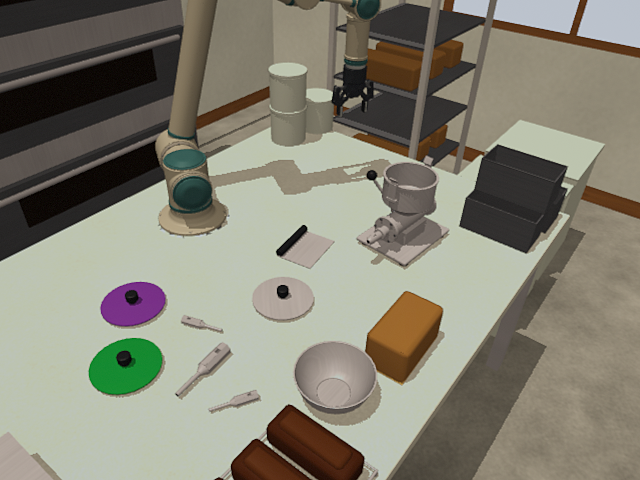

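View pics/top0.png

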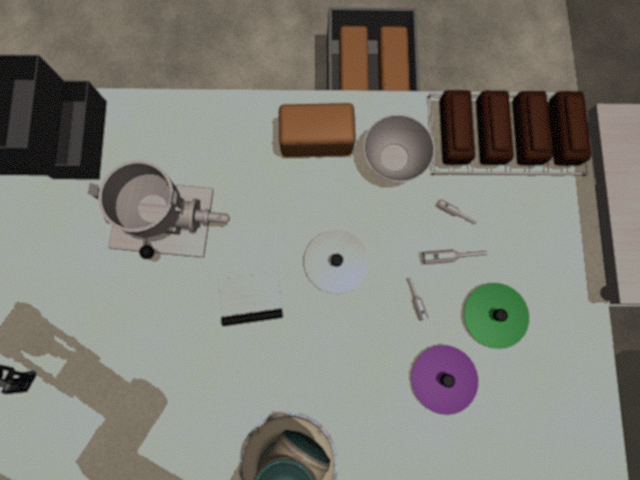

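View pics/wrist0.png

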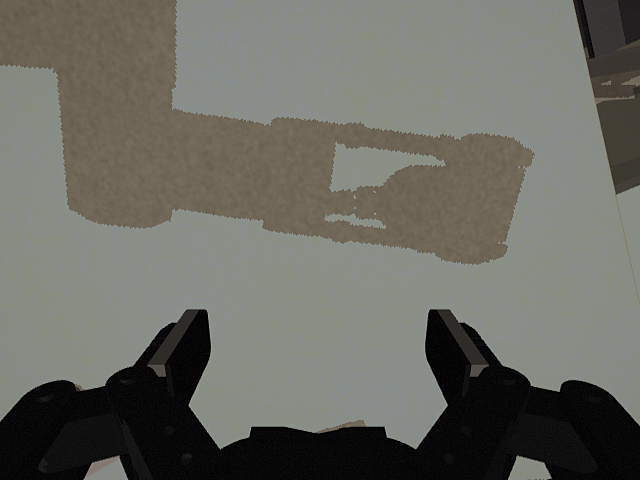

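The top view shows the filler at left (hopper ~(140,200), outlet pointing right, ball ~(146,252)). The steel lid is at ~(336,261) and the largest nozzle at ~(450,256), mouth to the left. Now zooming in to measure.

```bash
python3 - <<'E'
import cv2
a=cv2.imread("pics/top0.png");b=cv2.imread("pics/scene0.png")
cv2.imwrite("pics/c1.png",cv2.resize(a[145:270,80:240],None,fx=5,fy=5,interpolation=cv2.INTER_CUBIC)[:600])
cv2.imwrite("pics/c2.png",cv2.resize(a[190:330,400:520],None,fx=4,fy=4,interpolation=cv2.INTER_CUBIC))
cv2.imwrite("pics/c3.png",cv2.resize(b[150:270,345:465],None,fx=5,fy=5,interpolation=cv2.INTER_CUBIC))
cv2.imwrite("pics/c4.png",cv2.resize(b[260:420,160:330],None,fx=3.5,fy=3.5,interpolation=cv2.INTER_CUBIC))
E
```

```text
(no output)
```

View pics/c1.png

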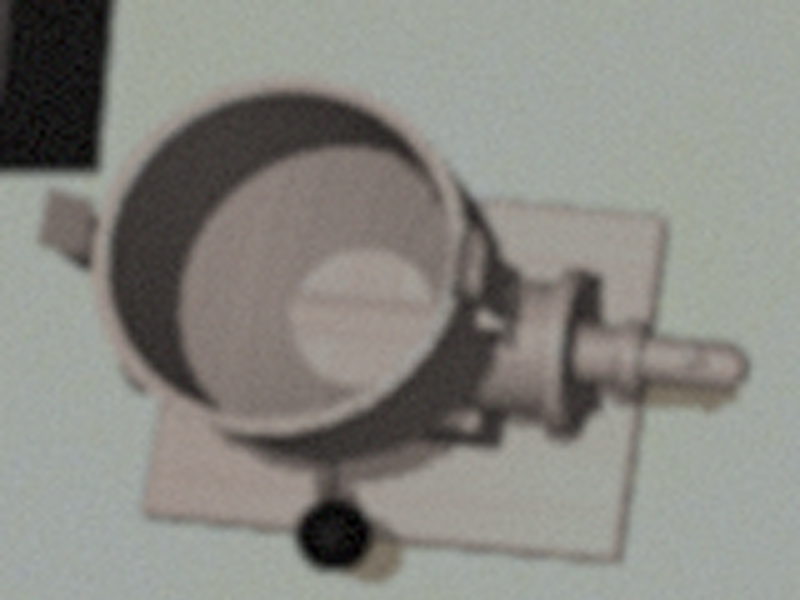

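View pics/c2.png

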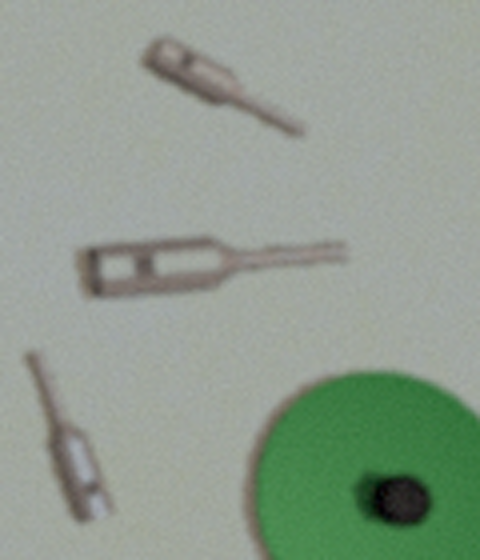

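View pics/c3.png

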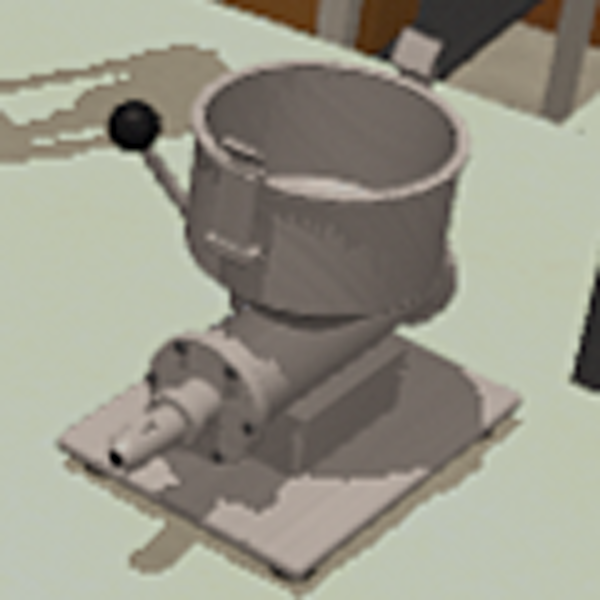

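View pics/c4.png

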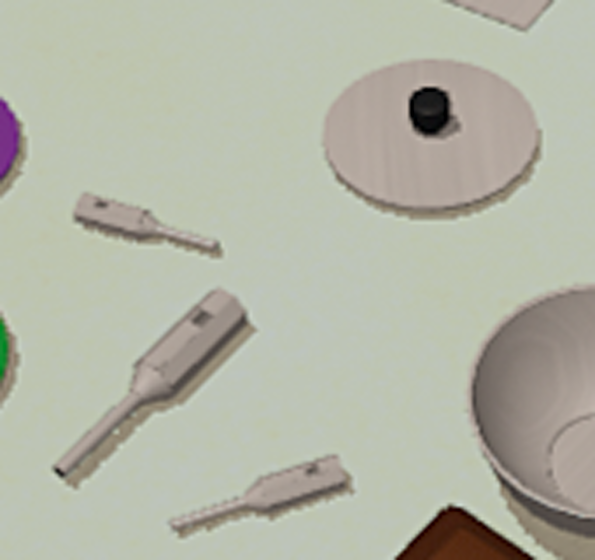

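```bash
cat > h.py <<'E'
import numpy as np,cv2
def load(n): 
    d=np.load(f"pics/{n}.npz"); return d
def ray(d,uv):
    uv=np.atleast_2d(np.array(uv,float)); K=d["intrinsics"];E=d["extrinsics"]
    r=np.c_[(uv-K[:2,2])/np.diag(K)[:2],np.ones(len(uv))]
    return E[:3,3],r@E[:3,:3].T
def plane(d,uv,z):
    o,r=ray(d,uv); t=(z-o[2])/r[:,2]; return o+t[:,None]*r
def tri(obs):
    A=np.zeros((3,3));b=np.zeros(3)
    L=[]
    for d,uv in obs:
        o,r=ray(d,uv);r=r[0]/np.linalg.norm(r[0]);P=np.eye(3)-np.outer(r,r);A+=P;b+=P@o;L.append((P,o))
    x=np.linalg.solve(A,b); return x,[np.linalg.norm(P@(x-o)) for P,o in L]
def proj(d,X):
    X=np.atleast_2d(X);E=d["extrinsics"];p=(X-E[:3,3])@E[:3,:3];p=p@d["intrinsics"].T;return p[:,:2]/p[:,2:]
def crop(uv,x0,y0,s): return (np.atleast_2d(np.array(uv,float))+.5)/s-.5+[x0,y0]
def circ(P):
    P=P[:,:2];A=np.c_[2*P,np.ones(len(P))];c=np.linalg.lstsq(A,(P**2).sum(1),rcond=None)[0]
    return c[:2],np.sqrt(c[2]+c[:2]@c[:2])
E
python3 - <<'E'
from h import *
t=load("top0");s=load("scene0")
rim=crop([(95,265),(125,160),(210,95),(300,80),(390,115),(440,170),(140,375),(220,428),(290,436),(380,400)],80,145,5)
print("rim top",circ(plane(t,rim,230)))
rs=crop([(192,110),(215,80),(325,62),(430,90),(468,140),(455,180),(410,198),(192,130),(300,193)],345,150,5)
print("rim scene",circ(plane(s,rs,230)))
c=crop([(665,215),(617,560),(145,515)],80,145,5)
P=plane(t,c,10);print(P,np.linalg.norm(P[0]-P[1]),np.linalg.norm(P[1]-P[2]),"yaw",np.arctan2(*(P[2]-P[1])[1::-1]),np.arctan2(*(P[0]-P[1])[1::-1]))
cs=crop([(57,443),(297,580),(522,400)],345,150,5);Q=plane(s,cs,10);print(Q,np.linalg.norm(Q[0]-Q[1]),np.linalg.norm(Q[1]-Q[2]))
print("ball",tri([(t,crop((335,533),80,145,5)),(s,crop((134,125),345,150,5))]))
print("stubtip",tri([(t,crop((745,368),80,145,5)),(s,crop((118,458),345,150,5))]))
# nozzle
print("noz top",plane(t,crop([(82,272),(95,272),(345,252),(144,265)],400,190,4),[16,32,16,32]))
ns=crop([(228,308),(62,471),(200,318)],160,260,3.5)
print("noz scene",plane(s,ns,[16,16,32]))
# knob / lid
for d,n,g in((t,"top0",(300,225,75,75)),(s,"scene0",(250,270,70,60))):
    im=d["color"];x,y,w,h=g;m=(im[y:y+h,x:x+w].max(2)<60);ys,xs=np.nonzero(m);print(n,xs.mean()+x,ys.mean()+y,m.sum(),xs.min()+x,xs.max()+x,ys.min()+y,ys.max()+y)
E
```

```text
rim top (array([581.53259342, 318.18369618]), np.float64(76.39216022335333))
rim scene (array([585.30778434, 316.72996822]), np.float64(77.87505912508688))
[[665.98726177 203.89270495  10.        ]
 [485.95062439 220.02178566  10.        ]
 [507.62369397 457.4070831   10.        ]] 180.75767768861866 238.3726103896115 yaw 1.479749617660912 -0.08934924058175502
[[479.619921   227.89613724  10.        ]
 [658.94415543 207.46640494  10.        ]
 [680.08943403 450.98698856  10.        ]] 180.48422373400103 244.4368987142016
ball (array([469.62893113, 297.67301382, 197.04114788]), [np.float64(0.5370311640635477), np.float64(0.5370311640635934)])
stubtip (array([567.52527658, 146.52106644,  89.06470595]), [np.float64(0.8789686473124891), np.float64(0.8789686473125612)])
noz top [[ 485.11302984 -325.02847573   16.        ]
 [ 482.78425839 -329.29663664   32.        ]
 [ 498.65239699 -491.87502792   16.        ]
 [ 487.31554309 -359.96142516   32.        ]]
noz scene [[ 484.80502724 -332.70622971   16.        ]
 [ 499.17989572 -489.48434376   16.        ]
 [ 487.64144935 -359.44145981   32.        ]]
top0 335.980198019802 259.76237623762376 101 331 341 255 265
scene0 282.2764227642276 291.0894308943089 123 277 288 285 297
```

```bash
python3 - <<'E'
from h import *
from scipy.spatial.transform import Rotation as R
t=load("top0");s=load("scene0")
print("knob",tri([(t,(336,259.8)),(s,(282.3,291.1))]),plane(t,[(336,259.8)],38),plane(s,[(282.3,291.1)],36))
c=crop([(324,135),(345,85),(432,59),(520,95),(540,140)],160,260,3.5);print("flange scene",circ(plane(s,c,14)))
im=t["color"];g=cv2.cvtColor(im,cv2.COLOR_BGR2HSV)
w=[(336,231),(304,261),(367,262),(336,293),(314,239),(358,284),(314,284),(358,239)]
print("flange top",circ(plane(t,w,14)))
from rig import status
print(R.from_rotvec(status.state()["tool_rot"]).as_matrix().round(3))
E
```

```text
knob (array([ 475.92781997, -112.62927404,   33.85991185]), [np.float64(0.16550477764571417), np.float64(0.1655047776456921)]) [[ 475.45775256 -112.27410159   38.        ]] [[ 477.33449356 -114.49550702   36.        ]]
flange scene (array([ 476.41550374, -113.07076616]), np.float64(81.18487397818839))
flange top (array([ 474.97049769, -113.08433958]), np.float64(78.92983482893544))
[[-0.909  0.418 -0.001]
 [ 0.418  0.909 -0.001]
 [ 0.    -0.001 -1.   ]]
```

```bash
python3 - <<'E'
import cv2
b=cv2.imread("pics/scene0.png")
cv2.imwrite("pics/c5.png",cv2.resize(b[0:130,290:410],None,fx=4.5,fy=4.5,interpolation=cv2.INTER_CUBIC))
from h import *
s=load("scene0");print((proj(s,[[169.4,553.9,373],[239.8,522,230]])-[290,0])*4.5)
E
```

```text
[[231.39115361 305.9159766 ]
 [272.96822032 529.6588062 ]]
```

View pics/c5.png

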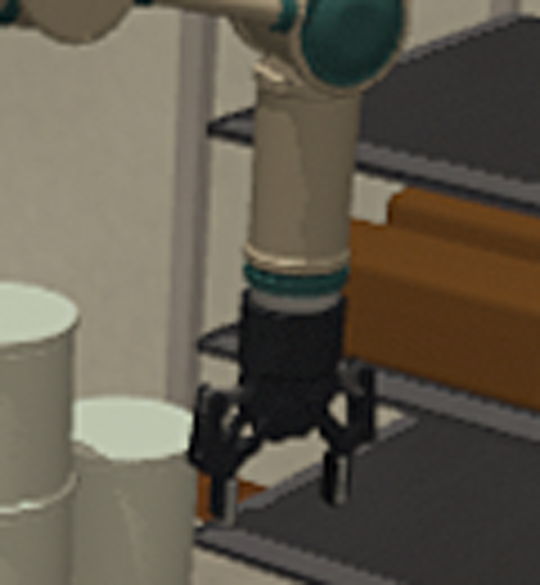

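```bash
cat >> h.py <<'E'
from scipy.spatial.transform import Rotation as R
def go(*T):
    from rig import status
    s=status.state();M=R.from_rotvec(s["tool_rot"]).as_matrix();y0=np.arctan2(M[1,1],M[0,1])
    print("t",round(s["time_s"],2),"pos",s["position"].round(1),"yawY",round(y0,3),"F",s["force"].round(1),"gap",round(s["finger_gap"],1),"q",s["q"].round(2))
    for p,yaw in T:
        d=M.T@(np.array(p,float)-s["position"])/10
        r=-(yaw-y0);r=(r+np.pi)%(2*np.pi)-np.pi
        print(p,"->",d.round(2),"roll",round(r,3),"dist mm",round(float(np.linalg.norm(d))*10))
FX=np.array([.0887,.9961,0]);FY=np.array([-.9961,.0887,0]);C=np.array([582.7,318,0])
E
python3 - <<'E'
from h import *
go(([370,240,225],-.089),([464,243,180],-.089))
E
```

```text
t 0.15 pos [239.9 522.1 230.6] yawY 1.14 F [ 0.1  0.8 -0.4] gap 85.3 q [ 1.02  0.28  1.51  0.    1.36 -0.12]
[370, 240, 225] -> [-23.6  -20.2    0.59] roll 1.229 dist mm 311
[464, 243, 180] -> [-32.02 -16.     5.08] roll 1.229 dist mm 362
```

Request:
drive_tool(series=[[[-23.6,-20.2,0.6],1.23,1],[[-23.6,-20.2,0.6],1.23,1],[[-23.6,-20.2,0.6],1.23,1],[[-23.6,-20.2,0.6],1.23,1],[[-23.6,-20.2,0.6],1.23,1],[[-23.6,-20.2,0.6],1.23,1],[[-23.6,-20.2,0.6],1.23,1],[[-23.6,-20.2,0.6],1.23,1]], squeeze=60)

```text
time_s: 0.82
position: [370.9, 236.1, 224.7]
tool_rot: [2.069, 2.361, -0.004]
force: [-0.3, 0.5, 0.6]
finger_gap: 0.5
```

```bash
python3 - <<'E'
from h import *
go(([464,243,180],-.089),([467,272,180],-.089))
E
```

```text
t 0.82 pos [370.9 236.1 224.7] yawY 0.131 F [-0.3  0.5  0.6] gap 0.5 q [ 0.41  0.08  1.78 -0.    1.29  0.28]
[464, 243, 180] -> [-0.52  9.33  4.47] roll 0.22 dist mm 104
[467, 272, 180] -> [ 2.32 10.    4.46] roll 0.22 dist mm 112
```

Request:
drive_tool(series=[[[-0.5,9.3,4.5],0.22,1],[[-0.5,9.3,4.5],0.22,1],[[-0.5,9.3,4.5],0.22,1],[[-0.5,9.3,4.5],0.22,1],[[-0.5,9.3,4.5],0.22,1]])

```text
time_s: 1.23
position: [463.7, 242.6, 178.4]
tool_rot: [2.318, 2.119, -0.009]
force: [-0.2, 1.2, 0.5]
finger_gap: -0.0
```

```bash
python3 - <<'E'
from h import *
from rig import cams
b=C+112*FY+20*FX;print("ball upright",b)
go((b-27*FX+[0,0,180],-.089),(b-22*FX+[0,0,180],-.089))
for n in("wrist",):
    c=cams.read_camera(n);cv2.imwrite(f"pics/{n}1.png",c["color"]);np.savez(f"pics/{n}1.npz",**c)
E
```

```text
ball upright [472.9108 347.8564   0.    ]
t 1.23 pos [463.7 242.6 178.4] yawY -0.09 F [-0.2  1.2  0.5] gap -0.0 q [ 0.35  0.24  1.7  -0.    1.21  0.44]
[470.5159 320.9617 180.    ] -> [ 7.86 -0.02 -0.19] roll -0.001 dist mm 79
[470.9594 325.9422 180.    ] -> [ 8.36 -0.02 -0.2 ] roll -0.001 dist mm 84
```

View pics/wrist1.png

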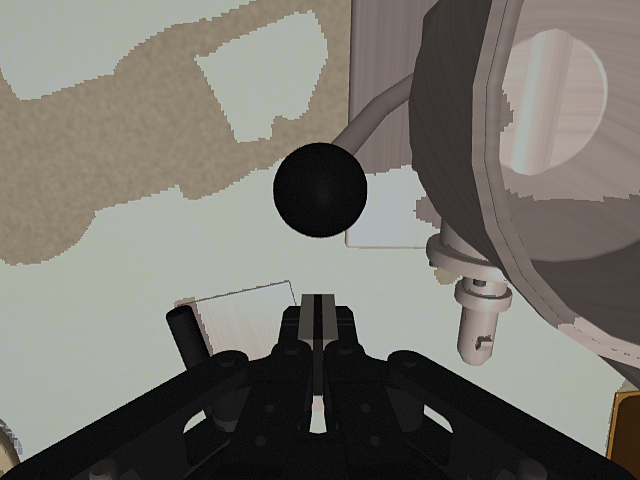

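The wrist view shows the ball at (320,190), straight ahead of the closed fingers at (318,300). Pushing along tool x.

Request:
drive_tool(series=[[[2.0,0,-0.2],0,1],[[3.2,0,-0.3],0,1],[[4.4,0,-0.5],0,1],[[5.6,0,-0.6],0,1],[[6.6,0,-0.6],0,1],[[7.2,0,-0.6],0,1],[[7.7,0,-0.6],0,1],[[7.7,0,-0.6],0,1]])

```text
time_s: 1.95
position: [469.6, 320.8, 184.5]
tool_rot: [2.316, 2.121, -0.007]
force: [0.5, 0.1, -0.0]
finger_gap: 0.1
```

```bash
python3 - <<'E'
from h import *
from rig import cams
b=C+112*FY+20*FX
go((b-27*FX+[0,0,185],-.089),(b-22*FX+[0,0,185],-.089))
for n in("wrist",):
    c=cams.read_camera(n);cv2.imwrite(f"pics/{n}2.png",c["color"]);np.savez(f"pics/{n}2.npz",**c)
E
```

```text
t 1.95 pos [469.6 320.8 184.5] yawY -0.088 F [ 0.5  0.1 -0. ] gap 0.1 q [ 0.48  0.3   1.59 -0.    1.26  0.57]
[470.5159 320.9617 185.    ] -> [ 0.02  0.09 -0.05] roll 0.001 dist mm 1
[470.9594 325.9422 185.    ] -> [ 0.52  0.09 -0.05] roll 0.001 dist mm 5
```

View pics/wrist2.png

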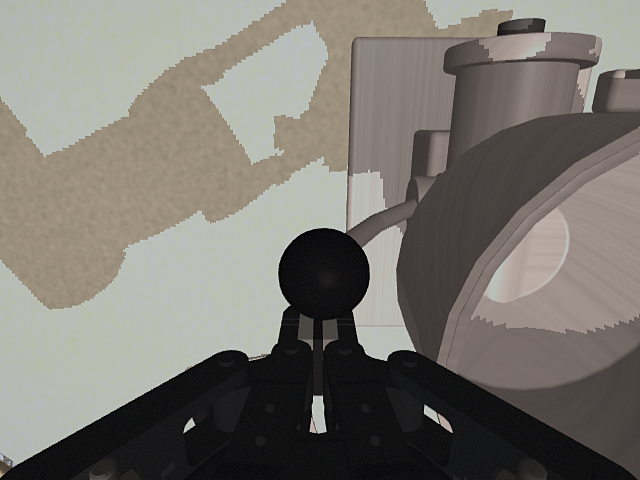

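The ball, now at (323,273), touches the fingers but there is no stop force yet. Pushing on gently.

Request:
drive_tool(series=[[[0.3,0,0],0,1],[[0.6,0,0],0,1],[[0.6,0,0],0,1]])

```text
time_s: 2.25
position: [469.5, 321.6, 184.3]
tool_rot: [2.312, 2.117, -0.02]
force: [-0.7, -11.9, 5.0]
finger_gap: -0.2
```

Request:
drive_tool(series=[[[0.2,0,0],0,1],[[0.4,0,0],0,1],[[0.4,0,0],0,1]])

```text
time_s: 2.5
position: [469.5, 321.4, 184.3]
tool_rot: [2.308, 2.114, -0.03]
force: [-0.8, -11.2, 4.6]
finger_gap: 0.4
```

Stop reached: about 12 N with no further motion, and the contact position agrees with upright. Backing off and moving to the nozzle.

Request:
drive_tool(series=[[[-2,0,0],0,1],[[-5,0,0],0,1]])

```text
time_s: 2.67
position: [465.5, 272.6, 185.0]
tool_rot: [2.307, 2.116, -0.028]
force: [0.7, -0.3, 0.7]
finger_gap: 0.4
```

```bash
python3 - <<'E'
from h import *
go(([488,-380,130],.084))
E
```

```text
t 2.67 pos [465.5 272.6 185. ] yawY -0.086 F [ 0.7 -0.3  0.7] gap 0.4 q [ 0.41  0.26  1.64 -0.02  1.25  0.5 ]
[488, -380, 130] -> [-64.7    7.88   6.82] roll -0.17 dist mm 655
```

Request:
drive_tool(series=[[[-64.7,7.9,6.8],-0.17,1],[[-64.7,7.9,6.8],-0.17,1],[[-64.7,7.9,6.8],-0.17,1],[[-64.7,7.9,6.8],-0.17,1],[[-64.7,7.9,6.8],-0.17,0],[[-64.7,7.9,6.8],-0.17,-0.2],[[-64.7,7.9,6.8],-0.17,-0.2],[[-64.7,7.9,6.8],-0.17,-0.2]])

```text
time_s: 3.33
position: [476.7, -58.8, 157.5]
tool_rot: [2.121, 2.305, -0.027]
force: [0.8, 0.6, 0.5]
finger_gap: 48.3
```

```bash
python3 - <<'E'
from h import *
from rig import status
print(R.from_rotvec(status.state()["tool_rot"]).as_matrix()[:,2])
go(([488,-380,130],.084))
E
```

```text
[-0.00459623 -0.01941028 -0.99980104]
t 3.33 pos [476.7 -58.8 157.5] yawY 0.083 F [0.8 0.6 0.5] gap 48.3 q [-0.25  0.19  1.82 -0.02  1.13 -0.33]
[488, -380, 130] -> [-32.05  -1.53   3.37] roll -0.001 dist mm 323
```

Request:
drive_tool(series=[[[-32.1,-1.5,3.4],0,-0.2],[[-32.1,-1.5,3.4],0,-0.2],[[-32.1,-1.5,3.4],0,-0.2],[[-32.1,-1.5,3.4],0,-0.2],[[-32.1,-1.5,3.4],0,-0.2],[[-32.1,-1.5,3.4],0,-0.2],[[-32.1,-1.5,3.4],0,-0.2],[[-32.1,-1.5,3.4],0,-0.2]])

```text
time_s: 4.0
position: [488.4, -383.9, 129.2]
tool_rot: [2.122, 2.301, -0.027]
force: [0.5, 0.7, 0.1]
finger_gap: 51.0
```

```bash
python3 - <<'E'
from h import *
from rig import cams
go(([490,-390,0],.084))
for n in("wrist",):
    c=cams.read_camera(n);cv2.imwrite(f"pics/{n}3.png",c["color"]);np.savez(f"pics/{n}3.npz",**c)
E
```

```text
t 4.0 pos [ 488.4 -383.9  129.2] yawY 0.081 F [0.5 0.7 0.1] gap 51.0 q [-0.77  0.41  1.57 -0.02  1.16 -0.84]
[490, -390, 0] -> [-0.37  0.18 12.92] roll -0.003 dist mm 129
```

View pics/wrist3.png

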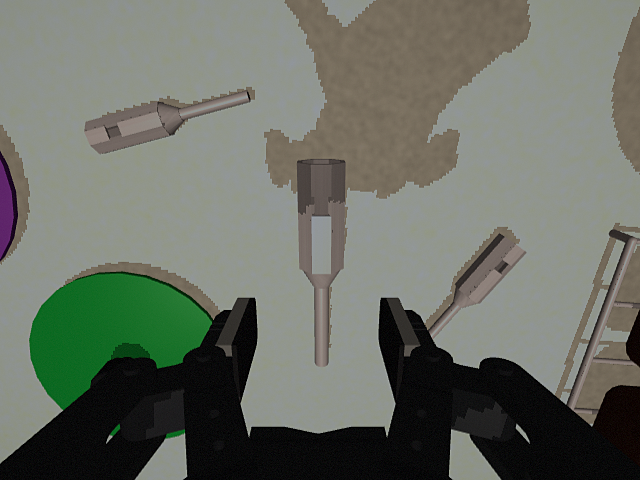

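Nozzle directly ahead: mouth top edge at (321,160), tip at (321,365), aligned with the jaws' centre. Checking with the wrist calibration.

```bash
python3 - <<'E'
from h import *
w=load("wrist3")
P=plane(w,[(321,160),(321,275),(321,365)],[32,32,16]);print(P, np.linalg.norm(P[0]-P[2]))
print(w["extrinsics"].round(3))
im=w["color"];cv2.imwrite("pics/c6.png",cv2.resize(im[140:380,260:385],None,fx=2.4,fy=2.4,interpolation=cv2.INTER_CUBIC))
E
```

```text
[[ 485.53127508 -331.21562964   32.        ]
 [ 492.07278579 -409.52064656   32.        ]
 [ 499.33370996 -495.66388847   16.        ]] 165.8002926441237
[[ 9.97000e-01  7.80000e-02  2.10000e-02  4.82342e+02]
 [ 8.00000e-02 -9.44000e-01 -3.20000e-01 -3.04555e+02]
 [-5.00000e-03  3.21000e-01 -9.47000e-01  2.70218e+02]
 [ 0.00000e+00  0.00000e+00  0.00000e+00  1.00000e+00]]
```

View pics/c6.png

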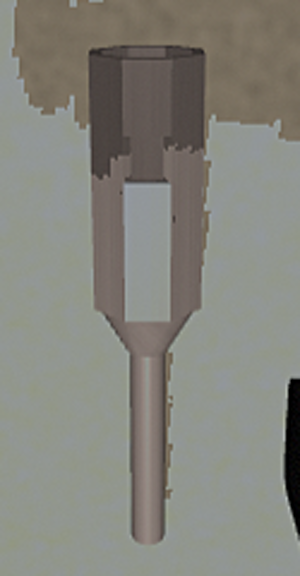

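Request:
drive_tool(series=[[[-0.4,0.2,4],0,-0.2],[[-0.4,0.2,8],0,-0.2],[[-0.4,0.2,11],0,-0.2],[[-0.4,0.2,12.8],0,-0.2],[[-0.4,0.2,12.8],0,-0.2]])

```text
time_s: 4.47
position: [490.5, -397.2, -1.4]
tool_rot: [2.124, 2.296, -0.031]
force: [-0.1, -0.6, -0.1]
finger_gap: 51.2
```

Request:
drive_tool(series=[[[0,0,0],0,1],[[0,0,0],0,1],[[0,0,0],0,1],[[0,0,0],0,1],[[0,0,0],0,1]], squeeze=70)

```text
time_s: 4.88
position: [492.4, -397.8, -0.2]
tool_rot: [2.122, 2.292, -0.029]
force: [3.0, 0.3, 6.2]
finger_gap: 30.8
```

```bash
python3 - <<'E'
from h import *
from rig import cams
go(([490,-390,100],.084))
for n in("wrist",):
    c=cams.read_camera(n);cv2.imwrite(f"pics/{n}4.png",c["color"]);np.savez(f"pics/{n}4.npz",**c)
E
```

```text
t 4.88 pos [ 4.924e+02 -3.978e+02 -2.000e-01] yawY 0.077 F [3.  0.3 6.2] gap 30.8 q [-0.78  0.55  1.69 -0.02  0.88 -0.84]
[490, -390, 100] -> [  0.54  -0.19 -10.04] roll -0.007 dist mm 101
```

View pics/wrist4.png

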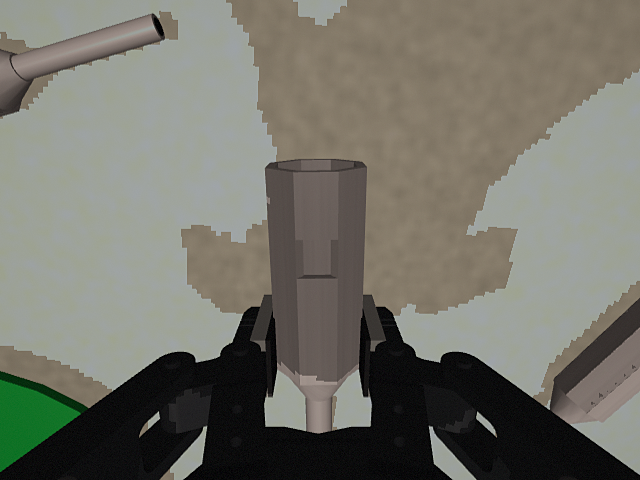

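Gripped (gap 30.8 mm): mouth at (316,163), hole at (317,260), sleeve end just within the pads. Lifting.

Request:
drive_tool(series=[[[0,0,-3],0,1],[[0,0,-7],0,1],[[0,0,-11],0,1],[[0,0,-11],0,1],[[0,0,-11],0,1]])

```text
time_s: 5.35
position: [493.0, -395.6, 111.8]
tool_rot: [2.119, 2.289, -0.03]
force: [-0.2, 1.4, -2.6]
finger_gap: 30.6
```

```bash
python3 - <<'E'
from h import *
from rig import cams
p=C-256*FX
go(([p[0],p[1],110],-.089),([p[0],p[1],73],-.089))
for n in("wrist",):
    c=cams.read_camera(n);cv2.imwrite(f"pics/{n}5.png",c["color"]);np.savez(f"pics/{n}5.npz",**c)
E
```

```text
t 5.35 pos [ 493.  -395.6  111.8] yawY 0.077 F [-0.2  1.4 -2.6] gap 30.6 q [-0.78  0.43  1.57 -0.02  1.11 -0.84]
[np.float64(559.9928), np.float64(62.998400000000004), 110] -> [45.2  10.19 -1.13] roll 0.166 dist mm 463
[np.float64(559.9928), np.float64(62.998400000000004), 73] -> [45.31 10.19  2.57] roll 0.166 dist mm 465
```

View pics/wrist5.png

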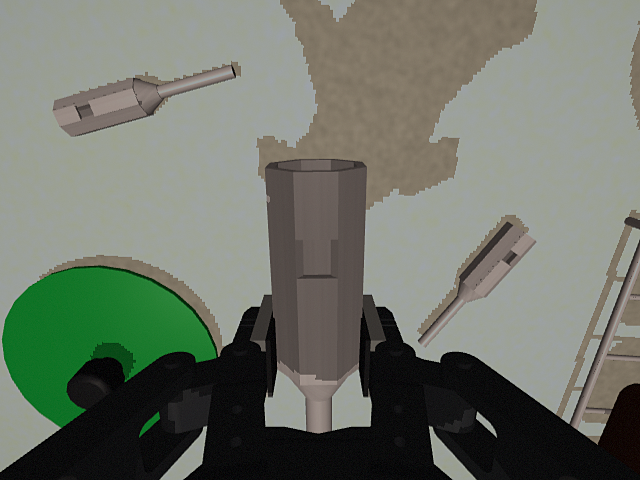

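The grip is unchanged in the lifted view. Carrying to the pre-insert point.

Request:
drive_tool(series=[[[45.2,10.2,-1.1],0.166,1],[[45.2,10.2,-1.1],0.166,1],[[45.2,10.2,-1.1],0.166,1],[[45.2,10.2,-1.1],0.166,1],[[45.2,10.2,-1.1],0.166,1],[[45.2,10.2,-1.1],0.166,1],[[45.2,10.2,-1.1],0.166,1],[[45.2,10.2,-1.1],0.166,1]])

```text
time_s: 6.07
position: [537.5, -62.6, 106.2]
tool_rot: [2.309, 2.111, -0.033]
force: [0.2, -0.6, -2.8]
finger_gap: 30.5
```

```bash
python3 - <<'E'
from h import *
p=C-256*FX
go(([p[0],p[1],85],-.089),([p[0],p[1],73],-.089))
E
```

```text
t 6.07 pos [537.5 -62.6 106.2] yawY -0.09 F [ 0.2 -0.6 -2.8] gap 30.5 q [-0.23  0.33  1.76 -0.03  1.05 -0.12]
[np.float64(559.9928), np.float64(62.998400000000004), 85] -> [12.76  1.13  1.8 ] roll -0.001 dist mm 129
[np.float64(559.9928), np.float64(62.998400000000004), 73] -> [12.79  1.13  3.  ] roll -0.001 dist mm 132
```

Request:
drive_tool(series=[[[4,0.4,1],0,1],[[8,0.8,2],0,1],[[11,1.1,2.5],0,1],[[12.7,1.1,3],0,1],[[12.7,1.1,3],0,1],[[12.7,1.1,3],0,1]])

```text
time_s: 6.57
position: [557.0, 62.9, 70.2]
tool_rot: [2.309, 2.116, -0.041]
force: [-0.1, -1.0, -1.8]
finger_gap: 30.6
```

```bash
python3 - <<'E'
from h import *
from rig import cams
p=C-256*FX
go(([p[0],p[1],73],-.089))
for n in("wrist","scene","top"):
    c=cams.read_camera(n);cv2.imwrite(f"pics/{n}6.png",c["color"]);np.savez(f"pics/{n}6.npz",**c)
b=cv2.imread("pics/scene6.png");cv2.imwrite("pics/c7.png",cv2.resize(b[150:290,310:460],None,fx=4.2,fy=4.2,interpolation=cv2.INTER_CUBIC))
b=cv2.imread("pics/top6.png");cv2.imwrite("pics/c8.png",cv2.resize(b[150:280,130:330],None,fx=4,fy=4,interpolation=cv2.INTER_CUBIC))
E
```

```text
t 6.57 pos [557.   62.9  70.2] yawY -0.087 F [-0.1 -1.  -1.8] gap 30.6 q [ 0.    0.4   1.76 -0.03  1.    0.11]
[np.float64(559.9928), np.float64(62.998400000000004), 73] -> [ 0.03  0.29 -0.29] roll 0.002 dist mm 4
```

View pics/wrist6.png

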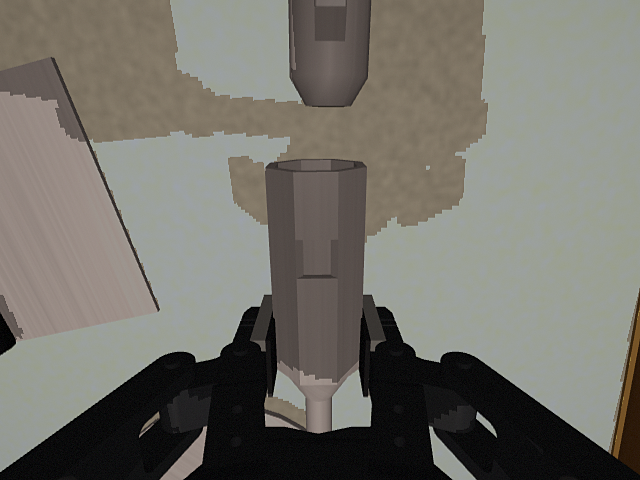

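View pics/c7.png

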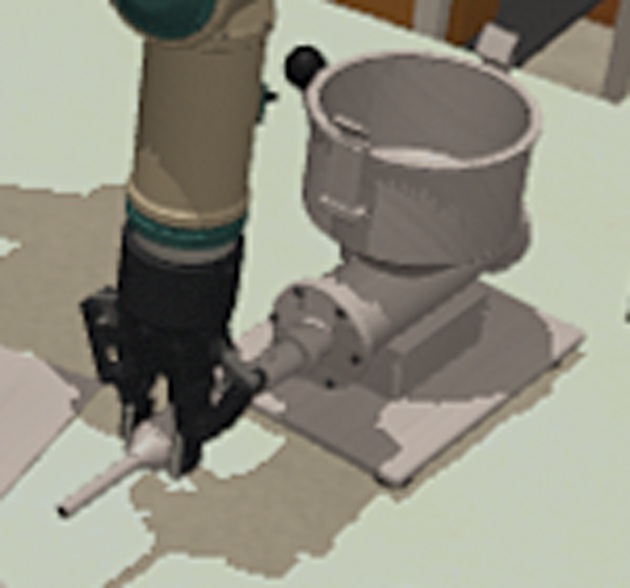

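View pics/c8.png

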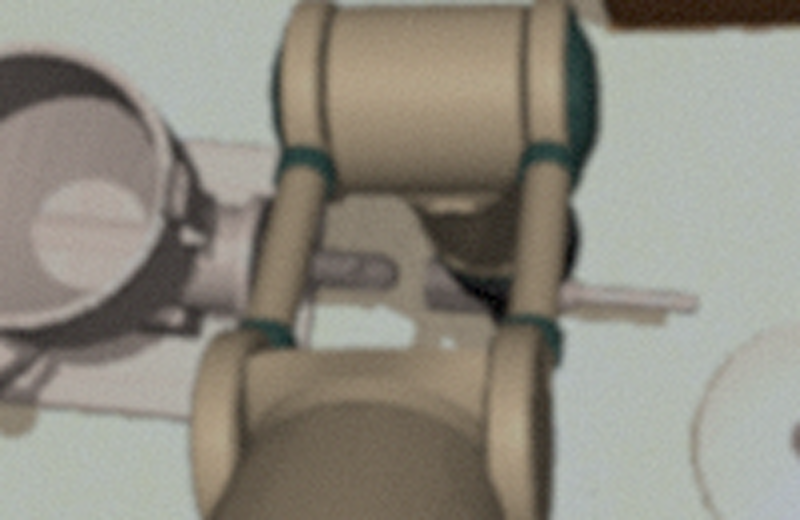

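```bash
python3 - <<'E'
from h import *
from rig import status
a=R.from_rotvec([2.122,2.292,-.029]).as_matrix()   # grasp
s=status.state();b=R.from_rotvec(s["tool_rot"]).as_matrix()
print(a.round(4));print(b.round(4))
# nozzle axis & mouth in tool frame at grasp: axis level, tool pos z -0.2
ax=a[:,0].copy();ax[2]=0;ax/=np.linalg.norm(ax)
off=np.array([492.4,-397.8,-0.2]); 
m=np.array([492.4,-397.8,16])+ax*66
mt=a.T@(m-off);axt=a.T@ax
print("mouth now",s["position"]+b@mt,"axis",b@axt,"stub tip",C-173*FX)
w=load("wrist6")
print("mouth/stub edges px->", plane(w,[(266,168),(366,168)],88),plane(w,[(290,75),(369,75)],88))
print(proj(w,[C-173*FX+[0,0,88],s["position"]+b@mt]))
E
```

```text
[[-7.690e-02  9.970e-01  6.000e-04]
 [ 9.967e-01  7.690e-02 -2.580e-02]
 [-2.580e-02 -1.400e-03 -9.997e-01]]
[[ 0.0903  0.9959 -0.0087]
 [ 0.9956 -0.0905 -0.0245]
 [-0.0252 -0.0065 -0.9997]]
mouth now [564.8054849  126.76381343  88.36518833] axis [9.04592720e-02 9.95899984e-01 5.85007010e-04] stub tip [567.3549 145.6747   0.    ]
mouth/stub edges px-> [[545.83475609 127.36290121  88.        ]
 [578.29391836 124.55392324  88.        ]] [[556.74790151 154.32190879  88.        ]
 [580.45698006 152.21126841  88.        ]]
[[327.32639019 102.15851904]
 [324.1186743  164.92161299]]
```

Wrist view: mouth centre (316,165), stub centre (329,90). Widths on the 88 mm plane come out right (32.6 and 23.8 mm). Lateral offset is about 4 mm in +y and the height is within about 1 mm.

Request:
drive_tool(series=[[[0,0.4,0],0,1],[[0.5,0.4,0],0,1],[[1.2,0.4,0],0,1],[[1.9,0.4,-0.05],0,1],[[2.6,0.4,-0.06],0,1],[[3.0,0.4,-0.07],0,1],[[3.0,0.4,-0.07],0,1]])

```text
time_s: 7.3
position: [564.8, 92.0, 71.9]
tool_rot: [2.31, 2.112, -0.037]
force: [-1.4, 0.1, -2.0]
finger_gap: 30.8
```

```bash
python3 - <<'E'
from h import *
from rig import cams
p=C-191*FX
go(([p[0],p[1],72],-.089))
for n in("wrist",):
    c=cams.read_camera(n);cv2.imwrite(f"pics/{n}7.png",c["color"]);np.savez(f"pics/{n}7.npz",**c)
E
```

```text
t 7.3 pos [564.8  92.   71.9] yawY -0.089 F [-1.4  0.1 -2. ] gap 30.8 q [ 0.05  0.41  1.73 -0.03  1.01  0.16]
[np.float64(565.7583000000001), np.float64(127.7449), 72] -> [ 3.57 -0.22 -0.09] roll -0.0 dist mm 36
```

View pics/wrist7.png

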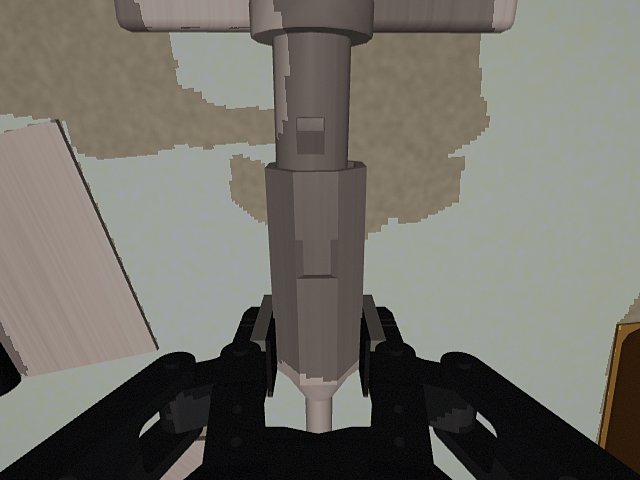

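The sleeve is on the stub, with the stub at (312,165) inside the mouth at (316,168). Trimming -1 mm in y and pushing home.

Request:
drive_tool(series=[[[0.5,-0.1,-0.01],0,1],[[1.1,-0.1,-0.03],0,1],[[1.7,-0.1,-0.04],0,1],[[2.3,-0.1,-0.06],0,1],[[2.9,-0.1,-0.07],0,1],[[3.3,-0.1,-0.08],0,1],[[3.6,-0.1,-0.09],0,1],[[3.6,-0.1,-0.09],0,1]])

```text
time_s: 8.02
position: [567.0, 128.1, 71.7]
tool_rot: [2.31, 2.113, -0.037]
force: [-0.8, -0.1, -1.7]
finger_gap: 30.6
```

```bash
python3 - <<'E'
from h import *
from rig import cams
p=C-191*FX
go(([p[0],p[1],72],-.089))
for n in("wrist",):
    c=cams.read_camera(n);cv2.imwrite(f"pics/{n}8.png",c["color"]);np.savez(f"pics/{n}8.npz",**c)
E
```

```text
t 8.02 pos [567.  128.1  71.7] yawY -0.089 F [-0.8 -0.1 -1.7] gap 30.6 q [ 0.12  0.42  1.71 -0.03  1.02  0.22]
[np.float64(565.7583000000001), np.float64(127.7449), 72] -> [-0.05 -0.12 -0.02] roll 0.0 dist mm 1
```

View pics/wrist8.png

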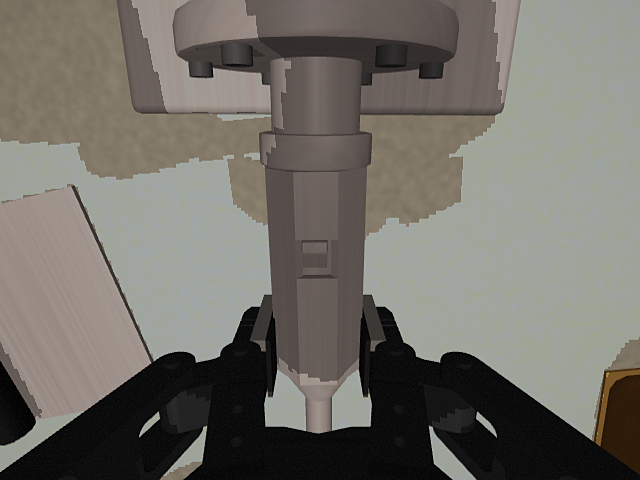

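The mouth meets the collar at (316,168) and the button shows in the hole at (315,253). Pressing a bit more to confirm it is fully home.

Request:
drive_tool(series=[[[0.3,0,0],0,1],[[0.4,0,0],0,1],[[0.4,0,0],0,1]])

```text
time_s: 8.32
position: [566.9, 128.3, 71.5]
tool_rot: [2.306, 2.112, -0.046]
force: [-0.9, -11.2, 1.1]
finger_gap: 30.5
```

```bash
python3 - <<'E'
from h import *
from rig import cams
go()
for n in("wrist",):
    c=cams.read_camera(n);cv2.imwrite(f"pics/{n}9.png",c["color"])
a=c["color"];cv2.imwrite("pics/c9.png",cv2.resize(a[110:400,230:400],None,fx=2,fy=2,interpolation=cv2.INTER_CUBIC))
E
```

```text
t 8.32 pos [566.9 128.3  71.5] yawY -0.088 F [ -0.9 -11.2   1.1] gap 30.5 q [ 0.12  0.42  1.71 -0.03  1.03  0.23]
```

View pics/c9.png

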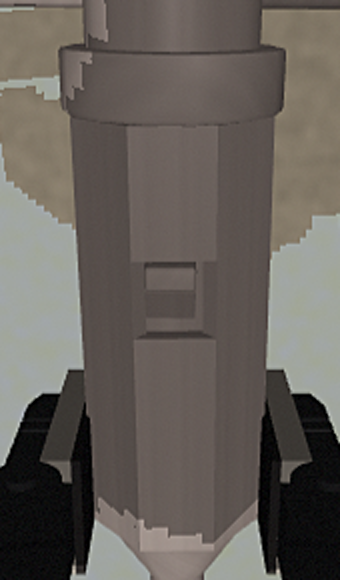

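Home against the collar (11 N reaction) with the button up in the hole. A light tug checks the lock.

Request:
drive_tool(series=[[[-0.3,0,0],0,1],[[-0.7,0,0],0,1],[[-0.7,0,0],0,1]])

```text
time_s: 8.62
position: [566.7, 126.9, 71.6]
tool_rot: [2.316, 2.112, -0.031]
force: [1.0, 15.3, -4.3]
finger_gap: 30.8
```

Request:
drive_tool(series=[[[0,0,0],0,1],[[0,0,0],0,0.2],[[0,0,0],0,-0.2],[[0,0,0],0,-0.2],[[0,0,0],0,-0.2]])

```text
time_s: 9.03
position: [567.0, 126.7, 71.8]
tool_rot: [2.316, 2.111, -0.031]
force: [-0.1, 0.0, -0.3]
finger_gap: 51.5
```

```bash
python3 - <<'E'
from h import *
from rig import status
print(R.from_rotvec(status.state()["tool_rot"]).as_matrix()[:,2])
go(([567,128,160],-.089))
E
```

```text
[-0.00940736 -0.01862401 -0.9997823 ]
t 9.03 pos [567.  126.7  71.8] yawY -0.093 F [-0.1  0.  -0.3] gap 51.5 q [ 0.11  0.42  1.71 -0.02  1.02  0.21]
[567, 128, 160] -> [-0.04 -0.08 -8.82] roll -0.004 dist mm 88
```

Locked (a 15 N tug moved it only 1.4 mm) and released. Now the lid.

Request:
drive_tool(series=[[[0,0,-3],0,-0.2],[[0,0,-7],0,-0.2],[[0,0,-10],0,-0.2],[[0,0,-10],0,-0.2]])

```text
time_s: 9.37
position: [572.4, 129.0, 178.8]
tool_rot: [2.311, 2.105, -0.013]
force: [1.0, 0.4, 0.0]
finger_gap: 51.0
```

```bash
python3 - <<'E'
from h import *
go(([476,-113,120],-.093))
E
```

```text
t 9.37 pos [572.4 129.  178.8] yawY -0.093 F [1.  0.4 0. ] gap 51.0 q [ 0.11  0.33  1.56 -0.02  1.25  0.21]
[476, -113, 120] -> [-24.89  -7.39   6.25] roll 0.0 dist mm 267
```

Request:
drive_tool(series=[[[-24.9,-7.4,6.2],0,-0.2],[[-24.9,-7.4,6.2],0,-0.2],[[-24.9,-7.4,6.2],0,-0.2],[[-24.9,-7.4,6.2],0,-0.2],[[-24.9,-7.4,6.2],0,-0.2],[[-24.9,-7.4,6.2],0,-0.2],[[-24.9,-7.4,6.2],0,-0.2],[[-24.9,-7.4,6.2],0,-0.2]])

```text
time_s: 10.03
position: [473.8, -116.0, 119.6]
tool_rot: [2.317, 2.101, -0.016]
force: [0.7, -0.4, 0.2]
finger_gap: 51.5
```

```bash
python3 - <<'E'
from h import *
from rig import cams
go(([476,-113,21],-.093))
for n in("wrist",):
    c=cams.read_camera(n);cv2.imwrite(f"pics/{n}10.png",c["color"]);np.savez(f"pics/{n}10.npz",**c)
im=c["color"]
print(proj(c,[[476,-113,40]]))
E
```

```text
t 10.03 pos [ 473.8 -116.   119.6] yawY -0.098 F [ 0.7 -0.4  0.2] gap 51.5 q [-0.37  0.24  1.86 -0.02  1.03 -0.26]
[476, -113, 21] -> [0.49 0.15 9.85] roll -0.005 dist mm 99
[[320.30941749 243.89919884]]
```

View pics/wrist10.png

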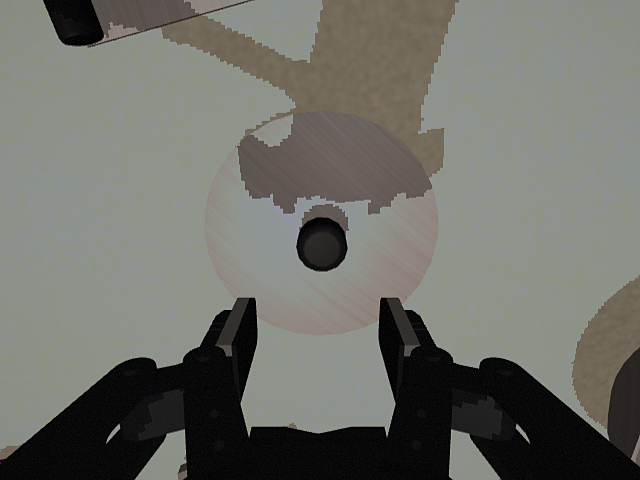

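Knob at (322,243), within 2 px of my prediction. Descending.

Request:
drive_tool(series=[[[0.5,0.2,3],0,-0.2],[[0.5,0.2,6],0,-0.2],[[0.5,0.2,8.5],0,-0.2],[[0.5,0.2,9.8],0,-0.2],[[0.5,0.2,9.8],0,-0.2],[[0.5,0.2,9.8],0,-0.2]])

```text
time_s: 10.58
position: [478.1, -110.2, 21.8]
tool_rot: [2.315, 2.103, -0.014]
force: [-0.3, -0.5, 0.1]
finger_gap: 51.3
```

Request:
drive_tool(series=[[[0,0,0],0,1],[[0,0,0],0,1],[[0,0,0],0,1],[[0,0,0],0,1],[[0,0,0],0,1]], squeeze=90)

```text
time_s: 11.0
position: [479.3, -110.0, 23.4]
tool_rot: [2.314, 2.102, -0.01]
force: [-0.0, 3.2, 5.2]
finger_gap: 29.2
```

Request:
drive_tool(series=[[[0,0,-0.5],0,1],[[0,0,-1.5],0,1],[[0,0,-3],0,1],[[0,0,-3],0,1]])

```text
time_s: 11.33
position: [481.0, -110.2, 56.0]
tool_rot: [2.31, 2.098, -0.006]
force: [1.5, 0.2, -1.9]
finger_gap: 28.8
```

```bash
python3 - <<'E'
from h import *
from rig import cams
go(([582.7,318,250],-.093))
for n in("wrist","scene"):
    c=cams.read_camera(n);cv2.imwrite(f"pics/{n}11.png",c["color"]);np.savez(f"pics/{n}11.npz",**c)
b=cv2.imread("pics/scene11.png");cv2.imwrite("pics/c10.png",cv2.resize(b[200:340,220:370],None,fx=4,fy=4,interpolation=cv2.INTER_CUBIC))
E
```

```text
t 11.33 pos [ 481.  -110.2   56. ] yawY -0.096 F [ 1.5  0.2 -1.9] gap 28.8 q [-0.36  0.32  1.94 -0.02  0.86 -0.25]
[582.7, 318, 250] -> [ 43.26   6.27 -20.06] roll -0.003 dist mm 481
```

View pics/wrist11.png

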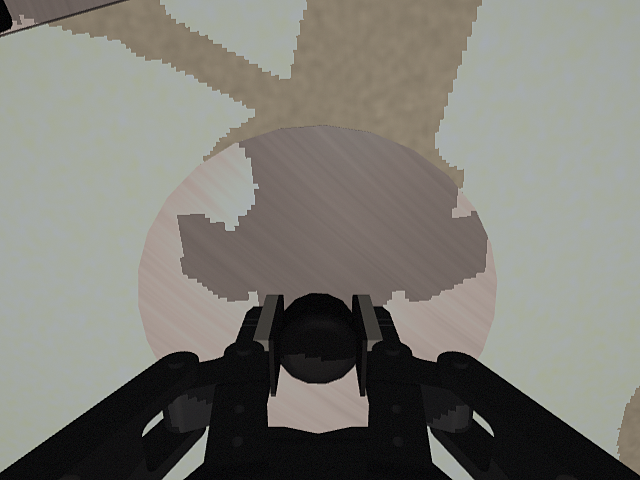

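View pics/c10.png

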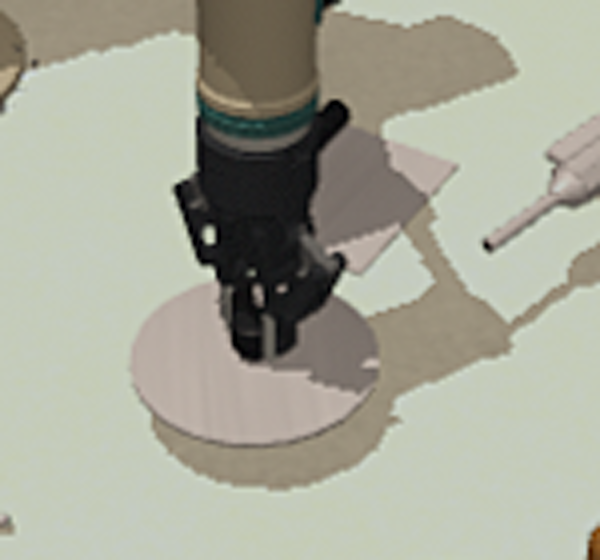

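The lid is held level, the knob between the pads at (318,338). Measuring its centre relative to the TCP.

```bash
python3 - <<'E'
from h import *
w=load("wrist11");s=load("scene11")
z=32.6
print(plane(w,[(318,338)],z+46)) 
rim=plane(w,[(138,285),(497,285),(320,125),(225,148),(415,148),(160,215),(478,222),(150,335),(484,345)],z+14)
print("wrist flange",circ(rim))
c=crop([(131,365),(150,320),(378,365),(355,320),(250,444),(165,410),(330,425)],220,200,4)
print("scene flange",circ(plane(s,c,z+12)))
a=w["color"]
E
```

```text
[[ 480.8964102  -108.29322257   78.6       ]]
wrist flange (array([ 481.2699333 , -114.16986893]), np.float64(79.84104547944183))
scene flange (array([ 480.46979781, -113.77306334]), np.float64(77.86625317020393))
```

```bash
python3 - <<'E'
from h import *
T=np.array([583.6,318,0])+3.5*FX
go((T+[0,0,300],-.096))
E
```

```text
t 11.43 pos [ 479.6 -109.7   54. ] yawY -0.096 F [-0.2  0.8 -3.1] gap 28.8 q [-0.36  0.32  1.95 -0.02  0.86 -0.25]
[583.91045 321.48635 300.     ] -> [ 43.52   6.48 -25.24] roll 0.0 dist mm 507
```

Request:
drive_tool(series=[[[1,0,-3],0,1],[[3,0.5,-7],0,1],[[6,1,-10.5],0,1],[[9,1.4,-14],0,1],[[12,1.8,-17.5],0,1],[[15,2.3,-21],0,1],[[18,2.7,-24],0,1],[[21,3.2,-25.2],0,1]])

```text
time_s: 12.1
position: [527.2, 90.5, 298.5]
tool_rot: [2.312, 2.098, -0.008]
force: [1.5, -0.6, -3.2]
finger_gap: 28.2
```

```bash
python3 - <<'E'
from h import *
T=np.array([583.6,318,0])+3.5*FX
go((T+[0,0,300],-.096))
E
```

```text
t 12.1 pos [527.2  90.5 298.5] yawY -0.097 F [ 1.5 -0.6 -3.2] gap 28.2 q [ 0.05  0.18  1.47 -0.02  1.48  0.15]
[583.91045 321.48635 300.     ] -> [23.54  3.4  -0.51] roll -0.001 dist mm 238
```

Request:
drive_tool(series=[[[4,0.6,-0.1],0,1],[[8,1.2,-0.2],0,1],[[12,1.7,-0.3],0,1],[[15.5,2.2,-0.3],0,1],[[19,2.8,-0.4],0,1],[[22,3.2,-0.5],0,1],[[23.5,3.4,-0.5],0,1],[[23.5,3.4,-0.5],0,1]])

```text
time_s: 12.77
position: [584.0, 325.1, 297.0]
tool_rot: [2.31, 2.104, -0.01]
force: [0.5, -0.3, -3.0]
finger_gap: 28.8
```

```bash
python3 - <<'E'
from h import *
from rig import cams
T=np.array([583.6,318,0])+3.5*FX
go((T+[0,0,255],-.096))
for n in("wrist","scene","top"):
    c=cams.read_camera(n);cv2.imwrite(f"pics/{n}12.png",c["color"]);np.savez(f"pics/{n}12.npz",**c)
b=cv2.imread("pics/scene12.png");cv2.imwrite("pics/c11.png",cv2.resize(b[110:260,330:480],None,fx=4,fy=4,interpolation=cv2.INTER_CUBIC))
E
```

```text
t 12.77 pos [584.  325.1 297. ] yawY -0.093 F [ 0.5 -0.3 -3. ] gap 28.8 q [ 0.41  0.4   1.16 -0.02  1.58  0.51]
[583.91045 321.48635 255.     ] -> [-0.29 -0.01  4.2 ] roll 0.003 dist mm 42
```

View pics/wrist12.png

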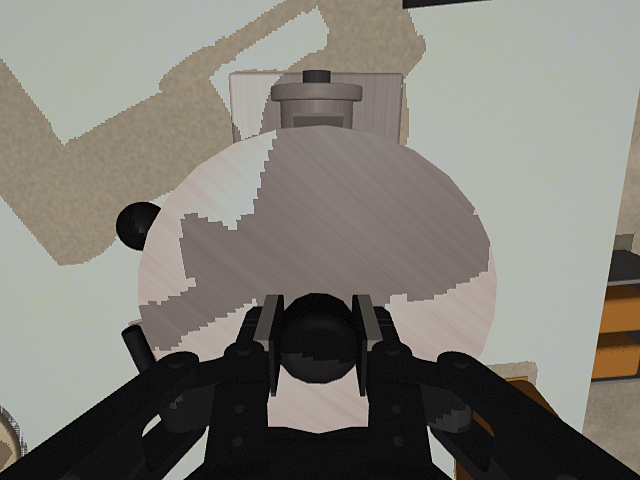

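View pics/c11.png

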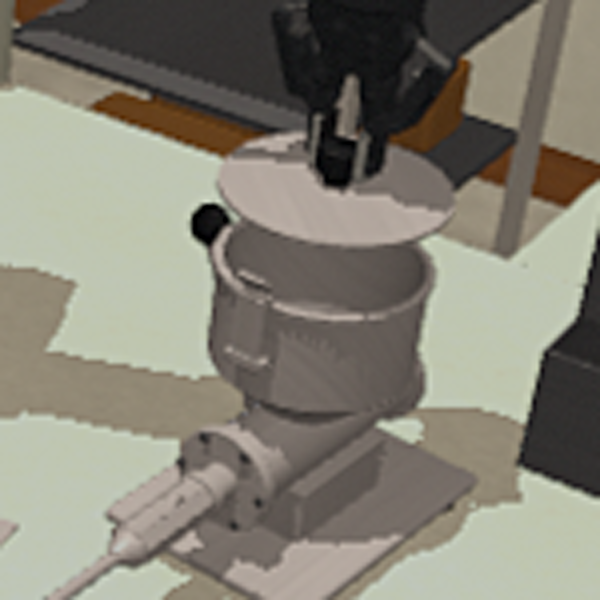

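View pics/top12.png

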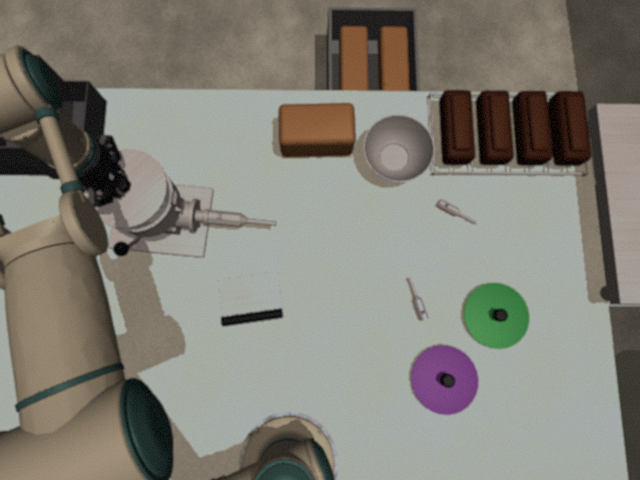

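```bash
python3 - <<'E'
from h import *
w=load("wrist12");s=load("scene12");t=load("top12")
z=297-23.4
c=crop([(217,183),(224,205),(270,232),(330,246),(395,245),(440,230),(456,210),(243,147)],330,110,4)
print("scene lid",circ(plane(s,c,z+12)))
r=crop([(209,240),(436,265),(425,290),(395,310),(340,320),(275,308),(220,272)],330,110,4)
print("scene rim",circ(plane(s,r,230)))
rim=plane(w,[(138,285),(497,285),(320,125),(225,148),(415,148),(160,215),(478,222),(150,335),(484,345)],z+14)
print("wrist lid",circ(rim))
g=cv2.resize(t["color"][120:270,80:230],None,fx=4,fy=4,interpolation=cv2.INTER_CUBIC);cv2.imwrite("pics/c12.png",g)
E
```

```text
scene lid (array([582.74981103, 321.00562964]), np.float64(81.91468692687192))
scene rim (array([580.93474414, 319.80971471]), np.float64(78.7771850747432))
wrist lid (array([584.0330566 , 321.14725262]), np.float64(79.8116553486147))
```

View pics/c12.png

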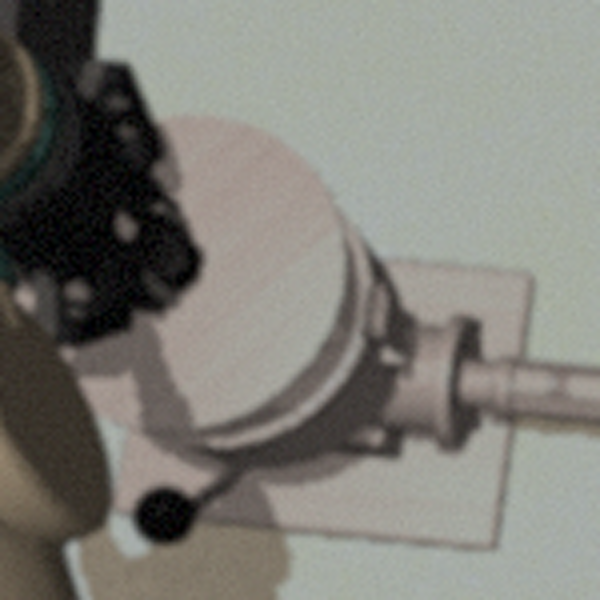

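Lid centre ~(583.4,321.1) against rim ~(583,318), so I correct by -3 mm along tool x while lowering slowly.

Request:
drive_tool(series=[[[-0.3,0,0.3],0,1],[[-0.3,0,1],0,1],[[-0.3,0,2],0,1],[[-0.3,0,3],0,1],[[-0.3,0,3.6],0,1],[[-0.3,0,3.8],0,1],[[-0.3,0,3.8],0,1]])

```text
time_s: 13.5
position: [583.2, 317.2, 260.0]
tool_rot: [2.313, 2.099, -0.012]
force: [-1.2, 2.9, -1.2]
finger_gap: 28.5
```

```bash
python3 - <<'E'
from h import *
from rig import cams
T=np.array([583.6,318,0])+3.5*FX
go((T+[0,0,243],-.096))
for n in("wrist","scene","top"):
    c=cams.read_camera(n);cv2.imwrite(f"pics/{n}13.png",c["color"]);np.savez(f"pics/{n}13.npz",**c)
b=cv2.imread("pics/scene13.png");cv2.imwrite("pics/c13.png",cv2.resize(b[130:260,350:480],None,fx=4.6,fy=4.6,interpolation=cv2.INTER_CUBIC))
E
```

```text
t 13.5 pos [583.2 317.2 260. ] yawY -0.097 F [-1.2  2.9 -1.2] gap 28.5 q [ 0.4   0.4   1.24 -0.02  1.5   0.5 ]
[583.91045 321.48635 243.     ] -> [0.46 0.02 1.69] roll -0.001 dist mm 18
```

View pics/c13.png

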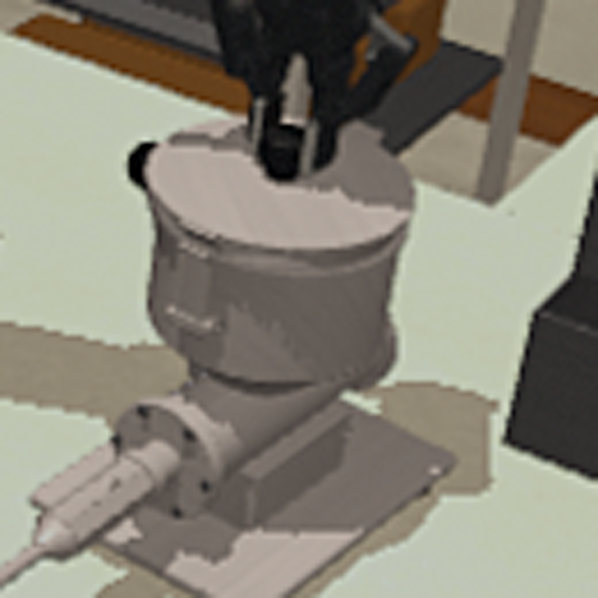

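There is a 3 N reaction along +y, so the lid touches the front clip; the position agrees (4 mm short). Re-centring, then pressing down.

Request:
drive_tool(series=[[[0.2,0,0],0,1],[[0.4,0,0.1],0,1],[[0.4,0,0.4],0,1],[[0.4,0,0.7],0,1],[[0.4,0,1.0],0,1],[[0.4,0,1.0],0,1]])

```text
time_s: 14.15
position: [584.8, 321.0, 251.7]
tool_rot: [2.311, 2.097, -0.007]
force: [0.5, -0.4, 1.9]
finger_gap: 28.8
```

```bash
python3 - <<'E'
from h import *
T=np.array([583.6,318,0])+3.5*FX
go((T+[0,0,243],-.096))
E
```

```text
t 14.15 pos [584.8 321.  251.7] yawY -0.097 F [ 0.5 -0.4  1.9] gap 28.8 q [ 0.41  0.41  1.26 -0.02  1.48  0.51]
[583.91045 321.48635 243.     ] -> [ 0.06 -0.1   0.87] roll -0.001 dist mm 9
```

Request:
drive_tool(series=[[[0,-0.1,0.3],0,1],[[0,-0.1,0.6],0,1],[[0,-0.1,0.8],0,1],[[0,-0.1,1.0],0,1],[[0,-0.1,1.0],0,1]])

```text
time_s: 14.57
position: [583.9, 321.6, 243.5]
tool_rot: [2.312, 2.097, -0.003]
force: [-0.4, 1.7, 10.0]
finger_gap: 28.9
```

```bash
python3 - <<'E'
from h import *
from rig import cams
go()
for n in("wrist","scene","top"):
    c=cams.read_camera(n);cv2.imwrite(f"pics/{n}14.png",c["color"]);np.savez(f"pics/{n}14.npz",**c)
b=cv2.imread("pics/scene14.png");cv2.imwrite("pics/c14.png",cv2.resize(b[130:260,350:480],None,fx=4.6,fy=4.6,interpolation=cv2.INTER_CUBIC))
E
```

```text
t 14.57 pos [583.9 321.6 243.5] yawY -0.097 F [-0.4  1.7 10. ] gap 28.9 q [ 0.41  0.41  1.27 -0.02  1.46  0.51]
```

View pics/c14.png

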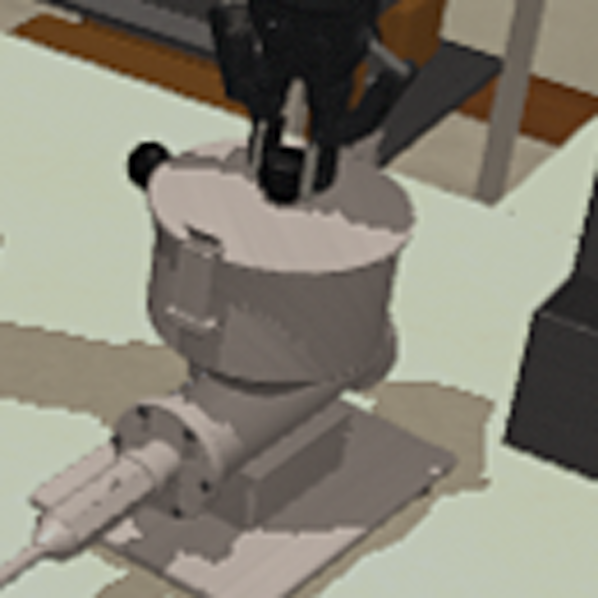

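At seated height (243.5 against the expected 243.4), with the front clip over the edge at (205,238). Pressing a little harder to be sure of the rear one.

Request:
drive_tool(series=[[[0,0,0.3],0,1],[[0,0,0.6],0,1],[[0,0,0.7],0,1],[[0,0,0.7],0,1]])

```text
time_s: 15.05
position: [584.0, 321.6, 243.4]
tool_rot: [2.311, 2.096, 0.006]
force: [-4.7, -1.8, 26.9]
finger_gap: 29.0
```

Request:
drive_tool(series=[[[0,0,-0.3],0,1],[[0,0,-0.3],0,0.2],[[0,0,-0.3],0,-0.1],[[0,0,-0.3],0,-0.1]])

```text
time_s: 15.38
position: [583.8, 321.3, 245.8]
tool_rot: [2.311, 2.095, 0.004]
force: [0.4, -0.0, -0.6]
finger_gap: 46.8
```

Request:
drive_tool(series=[[[0,0,-2],0,-0.1],[[0,0,-5],0,-0.1],[[0,0,-8],0,-0.1],[[0,0,-8],0,-0.1]])

```text
time_s: 15.72
position: [584.8, 323.5, 332.9]
tool_rot: [2.309, 2.093, 0.021]
force: [-0.4, 0.2, 1.5]
finger_gap: 47.0
```

```bash
python3 - <<'E'
from h import *
from rig import cams
go()
for n in("wrist","scene","top"):
    c=cams.read_camera(n);cv2.imwrite(f"pics/{n}15.png",c["color"]);np.savez(f"pics/{n}15.npz",**c)
b=cv2.imread("pics/scene15.png");cv2.imwrite("pics/c15.png",cv2.resize(b[130:260,350:480],None,fx=4.6,fy=4.6,interpolation=cv2.INTER_CUBIC))
E
```

```text
t 15.72 pos [584.8 323.5 332.9] yawY -0.098 F [-0.4  0.2  1.5] gap 47.0 q [ 0.41  0.38  1.11 -0.02  1.63  0.51]
```

View pics/c15.png

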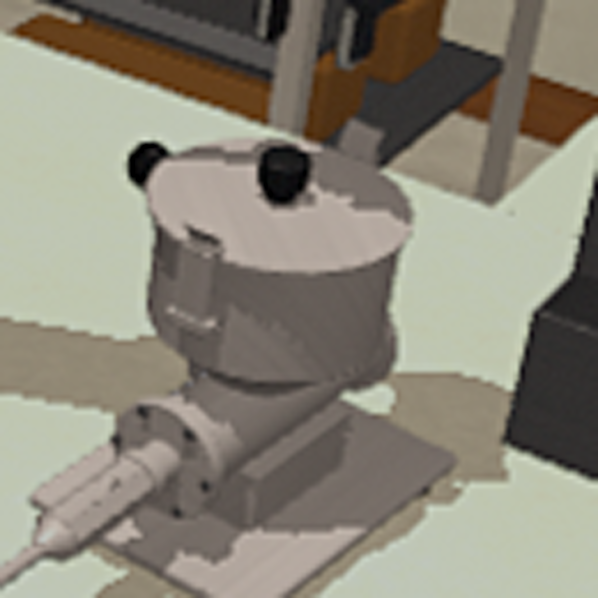

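View pics/wrist15.png

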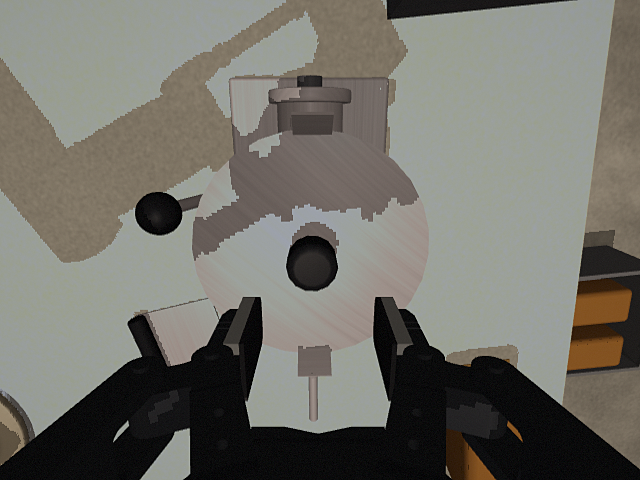

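Released. The wrist view shows the knob (312,262), front clip (314,360), rear clip (312,125) and ball (158,213). Zooming in on the clips and measuring lid and ball.

```bash
python3 - <<'E'
from h import *
w=load("wrist15");s=load("scene15");t=load("top15")
a=w["color"];cv2.imwrite("pics/c16.png",np.vstack([cv2.resize(a[90:170,240:400],None,fx=3.6,fy=3.6,interpolation=cv2.INTER_CUBIC),cv2.resize(a[320:400,240:400],None,fx=3.6,fy=3.6,interpolation=cv2.INTER_CUBIC)]))
print("ball wrist z206",plane(w,[(158,213)],206),"expected",C+112*FY+20*FX)
c=crop([(148,162)],350,130,4.6);print("ball scene",plane(s,c,206), tri([(s,c),(w,(158.5,213))]))
kn=crop([(285,173)],350,130,4.6);print("knob",tri([(s,kn),(w,(312,263))]))
l=crop([(148,190),(413,215),(190,240),(300,272),(350,265),(395,245)],350,130,4.6);print("lid flange scene",circ(plane(s,l,232)))
lw=[(193,240),(428,240),(215,180),(410,185),(222,320),(398,320),(312,352)];print("lid wrist",circ(plane(w,lw,234)))
E
```

```text
ball wrist z206 [[473.46511822 347.6727957  206.        ]] expected [472.9108 347.8564   0.    ]
ball scene [[470.20251629 353.22416715 206.        ]] (array([474.0718908 , 347.94011008, 209.0237787 ]), [np.float64(0.9808994357700214), np.float64(0.9808994357698916)])
knob (array([583.3152663 , 316.03852654, 255.43571736]), [np.float64(0.8398308071730801), np.float64(0.8398308071730098)])
lid flange scene (array([580.92347902, 322.49976166]), np.float64(79.62574896387196))
lid wrist (array([582.27214569, 313.6811191 ]), np.float64(80.30677465410207))
```

View pics/c16.png

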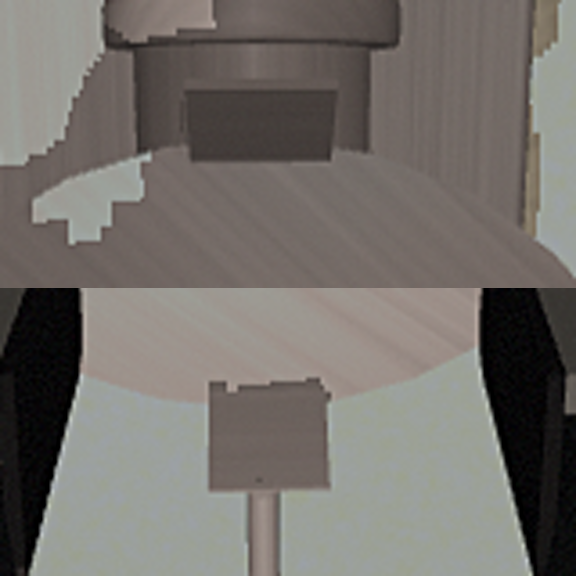

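Both clips lap over the lid's edge. The ball triangulates to y = 347.9 against 347.9 expected upright, and the gripper is clear of everything. Handing in.

```bash
python3 - <<'E'
from rig import sign_off,status
print(status.state()["force"].round(1)); print(sign_off())
E
```

```text
[-0.6  0.1 -0. ]
the job is handed in; nothing more can be done
None
```

The cream filler is back together, and I handed the job in at about 16 s of the 67 s allowed; sign-off reports no verdict.

- **Lever:** I pushed it to its shut stop, where it met about 12 N and moved no further. Afterwards the ball was at y = 347.9 mm, exactly the expected upright position. The scene camera on its own put it 5 mm further along y; the ball was partly hidden in that view, and 5 mm is still inside the 0.08 rad tolerance.
- **Nozzle:** The sleeve went on until the mouth met the collar, with an 11 N reaction. The button stands up in the hole, and a 15 N tug moved it only 1.4 mm.
- **Lid:** I carried it by the knob and lowered it slowly. It touched the front clip 4 mm off centre, so I re-centred it, then pressed it down with up to 27 N. It sits at the expected height (TCP at 243.4 mm), and the last wrist picture shows both clips over its edge.
- **Lid centring, views disagree:** The two cameras' estimates of the lid's centre differ by about 9 mm along y (313.7 and 322.5, rim about 318). The plug's 2.5 mm of play in the hopper and the closed clips leave no room for an error that large.
- **At hand-in:** The gripper was open, well above the filler and touching nothing. I did not touch the loaf, bowl or scraper, but I did not measure their positions again.

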